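Step the pink dye-round counter to the black five-dot face

ROBOT

A 6-joint arm with a two-finger parallel gripper is mounted at the origin on the work surface. World frame = base frame: x ahead of the robot, y to its left, z up, the work surface at z = 0. Lengths are in m, angles in rad, forces in N, time in s.
With the tool pointing down it reaches from about 0.225 to 0.875 m from the base axis. Payload 3.4 kg.
Tool frame: the origin (TCP) lies between the finger pads; the fingertips stand 8 mm ahead of it and the grasp point (between the pads) lies 11 mm behind it; z points along the fingers, y is the line along which they close (so a half turn about z gives the same grasp; the last joint's range is limited). The gripper opens to 85 mm and grips with 20 to 120 N. Pads are 22 mm wide; open, the fingers measure 114 mm over their backs; the gripper's body (76 mm by 85 mm) begins 54 mm behind the grasp point. The pads swing forward as they close: fully open they stand 13 mm farther back than shut.
Start: joints at [-1.243, 0.276, 1.505, -0, 1.361, -0.121], TCP at [0.249, -0.518, 0.239] pointing down, gripper open.
Joint ranges: [-2.89, 2.89], [-0.75, 2.08], [0.22, 2.7], [-1.18, 4.32], [0.11, 2.71], [-2.7, 2.7]. Speed limits (rad/s): [2.57, 2.57, 3.14, 3.14, 3.14, 3.14].

INTERFACE

Orientations are given as a unit quaternion [w, x, y, z].
In Python, from rig import manip, optics, finder gives the robot as it stands.
- The arm moves only by the tool servo_tool, never from a script. Its argument "increments" is a list of rows, each a list of 7 numbers: the shift along the tool's x, y, z in cm, then the turn, a rotation vector about the tool's x, y, z in degrees, then the closure, from -1 (fully open) to 1 (shut). In form: [[x, y, z, rx, ry, rz, gripper], ...]. A call has exactly 5 rows; each row shifts and turns the commanded pose from where the row before left it, along the tool's axes as they then stand; what a row does not reach is not made up. A row lasts 1/10 s, in which the tool goes at most 50 mm and 8.59 degrees, less where a joint would pass 70% of its speed; a pose out of reach is approached as far as the arm can. A call is refused whole if a number of a shift passes 5 or a number of a turn 8.59, either way. A call with a gripper value outside its range is refused whole. The fingers move at their own pace and stop on an object; "squeeze" is the grip in N (left out, the last holds). Time passes only in rows, so rows that do not move let the fingers close, or fill a call up. It gives the time, the measured TCP pose, the force, the opening and the grip force at its end, in the units of the state.
- manip.get_state(): the state, without advancing time (a new reading comes with each control period).
- optics.get_image(name): name is "scene" or "top"; returns the picture (400x640x3 uint8, red, green, blue); there is no depth.
- optics.get_calibration(name): a dict with "fov_y" (degrees; the focal length in pixels is half the picture's height over the tangent of half this angle, whatever the lens; pixels are square), "cx", "cy" (the principal point, pixels), "world_to_cam" (4x4, takes a point from world to camera coordinates). Camera axes: x right, y down, z forward; pixel columns grow to the right and rows downward; lengths in m; the calibration is good to about 2 mm. A picture is of the moment at which its call begins. get_calibration takes no time and is no camera call.
- manip.sign_off(): hands the job in; it is judged then, once.
Trained networks look in the newest picture that a camera, given by its name, has taken for a name from the list of things; names that differ only in an ending like _2 or _b are one class to them, and where a whole thing is asked for, a point or a joint stands for the part that bears it (a point fixed in the world has none). Each returns a list of dicts, best first, with "p" (0 to 1); they miss things now and then, are a little off and sometimes report something else, mostly with a low value. They report only what shows in the picture. A call takes as long as a camera call.
- finder.silhouettes(label, camera): "region" (400x640 bool, what is visible of it) and "box" ([centre column, centre row, width, height] in pixels, round what is visible of it).
- finder.tip_of(label, camera): "at" ([column, row] in pixels: a listed point, or the origin of a listed thing).
The state is a dict: "clock": time; "qpos": joint angles; "qd": joint speeds; "effort": joint torques, N m; "position": TCP position; "ee_rot": TCP orientation; "contact_force": force on the tool from outside, world axes, zero at the start; "moment": the same for the moment, N m; "width": finger opening in m; "gripper_force": force on a finger pad.
Only numpy, scipy, OpenCV 4.12 (cv2) and the standard library are available. Lean on these libraries where they do the work, as an engineer would, in place of code of your own. Each camera call takes 0.05 s, during which the arm holds its last target. There are 200 camera calls.

TASK

Press the white button of the pink counter, fully down and fully up each time, until the black face of its drum is on top, level between the two yellow pointers. Turn the drum only with the button, never by touching it, and leave the teal counter's drum as it is.

Things in the scene. Friction and masses are not known exactly. Their poses are not given: they have to be found in the camera images.
- pink_button (a point): Centre of the top of the pink counter's round white push button, 36 mm across, 86 mm above the table at rest; it moves with the button, 15 mm straight down to a hard stop against a spring (1.5 N at first, up to about 7 N near the bottom), and rises by itself. A full press and release turns the drum one face on; a press of under 13 mm may not count.
- pink_drum: Drum beside the button: 8 flat faces round a level axle 42 mm above the table, 36 mm long, 64 mm across flats. Faces carry 1 to 8 dots, white with black dots; only the five-dot face is black. Origin: centre; y: along the axle to the button, whose centre is 53 mm off; z: out of the black face. Turns as the button goes down, one way only, dots counting up, and stays put. 2 to 5 presses needed.
- pink_mark (a point): Centre of the black face of the pink drum, on its surface, 32 mm from the axle; turns with the drum, 45 degrees (24 mm) a press. At the start the drum may stand between two faces; the first full press then brings a face exactly to the top (turning it 20 to 60 degrees).
- pink_index (a point): Fixed point of the pink counter midway between its two yellow pointer posts, 74 mm above the table, where the centre of the black face belongs. The counter is fixed to the table, foot 100 x 125 mm; a pink gear case 62 mm high under the button, the drum open beside it.
- teal_mark (a point): Centre of the black face on the drum of the teal counter: the same device in teal, with its own white button. To be left as it is.

How it is judged:
At the end, for the whole second after the job is handed in: The black face of the pink drum is on top: its centre within 10 mm (about 18 degrees) of the point between the yellow pointers, and the drum is at rest (distance between pink_mark and pink_index below 0.01 m and angular speed of pink_drum below 0.1 rad/s); the robot touches nothing.
It fails at once if the robot touches the pink drum (contact force between any of the arm, the fingers and pink_drum above 0.5 N).
It fails at once if the teal drum is turned (its black face moves more than 8 mm) (distance of teal_mark from where it was at the start of the episode above 0.008 m).
It also fails if it takes over 42 s, if anything falls off the work surface, if the arm or the gripper's body presses on something with over 40 N, if the wrist force passes 120 N, or if a joint passes its speed limit or range.

## Working session

There is one attempt and no reset: what is moved stays moved. The work goes in short steps, Python scripts to look and compute and a tool call to move; the robot and the scene stay as the last step left them, time stands still between calls to the robot, and variables do not carry over. Pictures are saved under pics/ and viewed, at most 10 in all, crops included, and the job is handed in when it is done.

Besides the shell and the picture viewer there is one more tool, called after ">>>" as a command line: name --pt "numbers of a row" for each row, then --argument value for the rest. servo_tool: Moves the arm, as the interface text tells. Its arguments: {"type":"object","properties":{"increments":{"type":"array","items":{"type":"array","items":{"type":"number"}}},"squeeze":{"type":"number"}},"required":["increments"]}

```bash
mkdir -p pics
cat > h.py <<'E'
import numpy as np, cv2
from rig import manip, optics, finder
def cal(c):
    k=optics.get_calibration(c); f=200/np.tan(np.radians(k['fov_y'])/2); return f,k['cx'],k['cy'],np.array(k['world_to_cam'])
def ray(c,px,z):
    f,cx,cy,T=cal(c); R,t=T[:3,:3],T[:3,3]; o=-R.T@t
    d=R.T@np.array([(px[0]-cx)/f,(px[1]-cy)/f,1]); return o+d*(z-o[2])/d[2]
def proj(c,p):
    f,cx,cy,T=cal(c); q=T[:3,:3]@p+T[:3,3]; return q[:2]/q[2]*f+[cx,cy]
def save(c,n):
    im=optics.get_image(c); cv2.imwrite('pics/'+n,im[:,:,::-1]); return im
E
python3 - <<'E'
from h import *
for c in('top','scene'):
    save(c,c+'0.png')
    for l,z in(('pink_button',.086),('pink_index',.074),('pink_mark',.05),('pink_drum',.042),('teal_mark',.05)):
        for d in finder.tip_of(l,c)[:2]: print(c,l,round(d['p'],2),np.round(d['at'],1),ray(c,d['at'],z).round(4))
s=manip.get_state();print(s['clock'],s['position'],s['ee_rot'],s['width'])
E
```

```text
top pink_button 0.8 [413.7 217.9] [ 0.4807 -0.1737  0.086 ]
top pink_index 0.57 [437.1 214.5] [ 0.4877 -0.2259  0.074 ]
top pink_mark 0.69 [429.2 221.1] [ 0.4741 -0.2148  0.05  ]
top pink_drum 0.81 [436.3 219.9] [ 0.4767 -0.2323  0.042 ]
top teal_mark 0.71 [231.4 173.7] [0.5799 0.2136 0.05  ]
scene pink_button 0.72 [234.3 241.5] [ 0.4764 -0.1739  0.086 ]
scene pink_index 0.89 [219.8 264.3] [ 0.485  -0.2211  0.074 ]
scene pink_mark 0.58 [221. 289.] [ 0.5104 -0.2475  0.05  ]
scene pink_drum 0.9 [221.2 276.1] [ 0.4856 -0.2258  0.042 ]
scene teal_mark 0.6 [378.5 161. ] [0.554  0.2379 0.05  ]
0.6 [ 0.24947868 -0.51806506  0.23936289] [5.65163614e-05 9.74928822e-01 2.22516942e-01 3.79035916e-06] 0.08548535525807269
```

Run:
```python
import cv2,numpy as np
a=cv2.imread('pics/top0.png')[150:280,370:500];b=cv2.imread('pics/scene0.png')[200:330,160:290]
cv2.imwrite('pics/c0.png',np.hstack([cv2.resize(x,(400,400),interpolation=2) for x in(a,b)]))
```

```text
(no output)
```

View pics/c0.png

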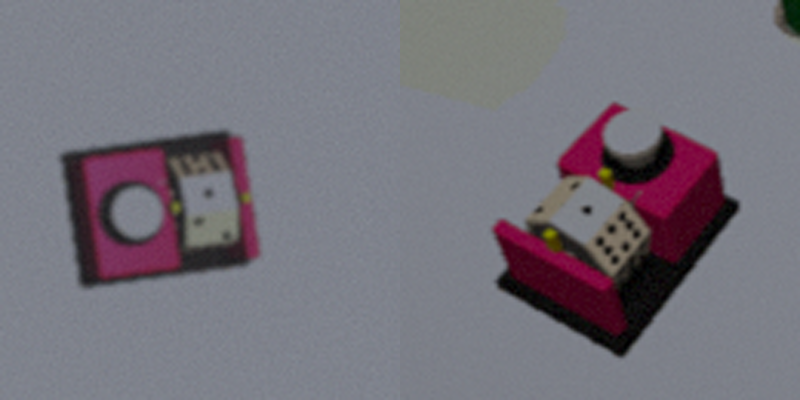

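View pics/scene0.png

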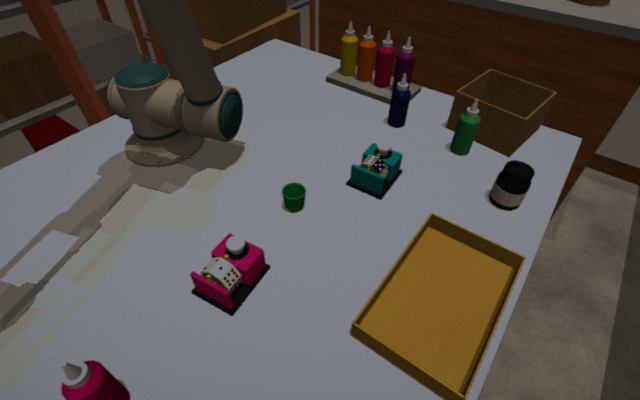

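The drum shows the one-dot face roughly on top, with 8 on the far (+x) side and 2 on the robot side. Four presses are likely. Button is at about (0.479, -0.174), scene pixel (234, 241). I'm moving above it with the gripper closing.

>>> servo_tool --pt "3.5 -2.1 0 0 0 0 1" --pt "3.5 -2.1 0 0 0 0 1" --pt "3.5 -2.1 0 0 0 0 1" --pt "3.5 -2.1 0 0 0 0 1" --pt "3.5 -2.1 0 0 0 0 1" --squeeze 30

```text
clock: 1.1
position: [0.3623, -0.3462, 0.2395]
ee_rot: [0.0, 0.975, 0.222, 0.0]
contact_force: [0.9, -0.1, 0.3]
width: 0.0122
gripper_force: 0.0
```

>>> servo_tool --pt "3.5 -2.1 0 0 0 0 1" --pt "3.5 -2.1 0 0 0 0 1" --pt "3.5 -2.1 1 0 0 0 1" --pt "3.5 -2.1 1 0 0 0 1" --pt "3 -1.5 1 0 0 0 1"

```text
clock: 1.6
position: [0.4726, -0.1826, 0.2093]
ee_rot: [0.0, 0.975, 0.223, 0.0]
contact_force: [0.6, -0.8, 0.2]
width: 0.0001
gripper_force: 0.0
```

>>> servo_tool --pt "0 0 2 0 0 0 1" --pt "0 0 2 0 0 0 1" --pt "0 0 2 0 0 0 1" --pt "0 0 0 0 0 0 1" --pt "0 0 0 0 0 0 1"

```text
clock: 2.1
position: [0.4719, -0.1847, 0.1495]
ee_rot: [-0.0, 0.975, 0.223, -0.0]
contact_force: [-0.1, -0.8, 0.7]
width: -0.0003
gripper_force: 0.0
```

```bash
cat > look.py <<'E'
from h import *
import sys
n=sys.argv[1]
ims=[save(c,f'{c}{n}.png') for c in('top','scene')]
a=ims[0][150:280,370:500];b=ims[1][200:330,160:290]
cv2.imwrite(f'pics/c{n}.png',np.hstack([cv2.resize(x,(400,400),interpolation=2) for x in(a,b)])[:,:,::-1])
for c in('top','scene'):
    for l,z in(('pink_button',.086),('pink_index',.074),('pink_mark',.074)):
        for d in finder.tip_of(l,c)[:1]: print(c,l,round(d['p'],2),np.round(d['at'],1),ray(c,d['at'],z).round(4))
s=manip.get_state();print(s['clock'],s['position'],s['ee_rot'],s['width'],s['contact_force'])
R=cv2.Rodrigues(np.zeros(3))[0]
from scipy.spatial.transform import Rotation as Ro
q=s['ee_rot'];R=Ro.from_quat([q[1],q[2],q[3],q[0]]).as_matrix()
print('tool delta to button top cm (tip)',100*(R.T@(np.array([.479,-.174,.094])-s['position'])))
E
python3 look.py 1
```

```text
top pink_button 0.58 [433.3 219.4] [ 0.4773 -0.2145  0.086 ]
top pink_index 0.96 [435.1 211.1] [ 0.4949 -0.2218  0.074 ]
scene pink_button 0.76 [235.3 241. ] [ 0.4771 -0.1719  0.086 ]
scene pink_index 0.76 [215.7 267.1] [ 0.4837 -0.2297  0.074 ]
scene pink_mark 0.9 [220.1 287.2] [ 0.5209 -0.2536  0.074 ]
2.5 [ 0.47202732 -0.18480217  0.14986365] [4.19828085e-04 9.74940054e-01 2.22466956e-01 4.08951887e-04] -7.866767854587423e-05 [-0.57361162 -0.80153174 -0.04063148]
tool delta to button top cm (tip) [ 1.09342025 -0.67641973  5.58636017]
```

View pics/c1.png

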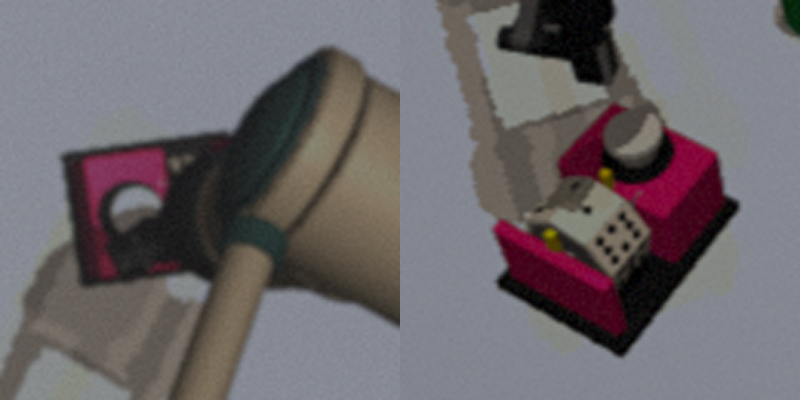

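Scene crop: the finger sits just short of the button, with the drum still in full view. I'm centring over it and lowering to just above.

>>> servo_tool --pt "1.1 -0.7 0 0 0 0 1" --pt "0 0 2 0 0 0 1" --pt "0 0 2 0 0 0 1" --pt "0 0 1 0 0 0 1" --pt "0 0 0 0 0 0 1"

```text
clock: 3.0
position: [0.478, -0.1725, 0.098]
ee_rot: [-0.001, 0.975, 0.223, -0.001]
contact_force: [-0.0, 0.1, 1.4]
width: -0.0001
gripper_force: 0.0
```

>>> servo_tool --pt "0 0 0.6 0 0 0 1" --pt "0 0 0.6 0 0 0 1" --pt "0 0 0.5 0 0 0 1" --pt "0 0 0.3 0 0 0 1" --pt "0 0 0 0 0 0 1"

```text
clock: 3.5
position: [0.4798, -0.1738, 0.08]
ee_rot: [0.001, 0.975, 0.222, 0.001]
contact_force: [2.5, 1.8, 4.5]
width: 0.0001
gripper_force: 2.0
```

>>> servo_tool --pt "0 0 0.1 0 0 0 1" --pt "0 0 0.1 0 0 0 1" --pt "0 0 0.1 0 0 0 1" --pt "0 0 0 0 0 0 1" --pt "0 0 0 0 0 0 1"

```text
clock: 4.0
position: [0.4799, -0.1738, 0.0789]
ee_rot: [0.001, 0.975, 0.222, 0.002]
contact_force: [-2.0, 2.7, 17.1]
width: 0.0002
gripper_force: 8.6
```

Hard stop felt (17 N at TCP z 0.079). I'm releasing and looking.

>>> servo_tool --pt "0 0 -0.6 0 0 0 1" --pt "0 0 -1 0 0 0 1" --pt "0 0 -1 0 0 0 1" --pt "0 0 0 0 0 0 1" --pt "0 0 0 0 0 0 1"

```text
clock: 4.5
position: [0.4785, -0.1736, 0.1023]
ee_rot: [0.0, 0.975, 0.223, -0.0]
contact_force: [0.0, -0.3, -0.8]
width: 0.0
gripper_force: 0.0
```

```bash
python3 look.py 2
```

```text
scene pink_button 0.52 [235.8 240.5] [ 0.4769 -0.1705  0.086 ]
scene pink_index 0.83 [220.2 263.1] [ 0.4837 -0.2189  0.074 ]
4.9 [ 0.47856337 -0.17348065  0.10202129] [-1.35890573e-04  9.74923895e-01  2.22538381e-01 -2.23371009e-04] 0.0005620021388669313 [ 0.16589015  0.60147524 -0.05633651]
tool delta to button top cm (tip) [0.01710329 0.06602967 0.80209821]
```

View pics/c2.png

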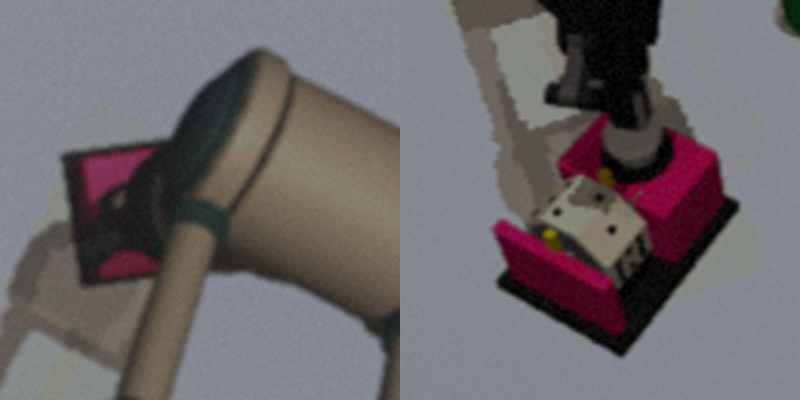

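The top face now shows two dots (crop pixels ~(557,210) and (600,198)), with the one-dot face turned to the front side. That leaves three more presses.

>>> servo_tool --pt "0 0 1 0 0 0 1" --pt "0 0 0.8 0 0 0 1" --pt "0 0 0.6 0 0 0 1" --pt "0 0 0.2 0 0 0 1" --pt "0 0 0 0 0 0 1"

```text
clock: 5.4
position: [0.4798, -0.1741, 0.0788]
ee_rot: [0.001, 0.975, 0.223, 0.001]
contact_force: [-3.5, 1.9, 21.8]
width: 0.0001
gripper_force: 11.0
```

>>> servo_tool --pt "0 0 0 0 0 0 1" --pt "0 0 -0.8 0 0 0 1" --pt "0 0 -0.9 0 0 0 1" --pt "0 0 -0.9 0 0 0 1" --pt "0 0 0 0 0 0 1"

```text
clock: 5.9
position: [0.4789, -0.1737, 0.1029]
ee_rot: [0.0, 0.975, 0.223, 0.0]
contact_force: [-0.2, 0.6, -0.5]
width: 0.0001
gripper_force: 0.0
```

```bash
python3 look.py 3
```

```text
scene pink_index 0.72 [219.2 263. ] [ 0.482  -0.2198  0.074 ]
scene pink_mark 0.73 [206.4 272.3] [ 0.4788 -0.2472  0.074 ]
6.3 [ 0.47843684 -0.17343312  0.10191049] [-2.39954769e-04  9.74936044e-01  2.22484941e-01 -3.21127224e-04] -0.00010604179438939741 [-1.30980064  0.89033193 -0.93297831]
tool delta to button top cm (tip) [0.02655895 0.07598998 0.79098891]
```

View pics/c3.png

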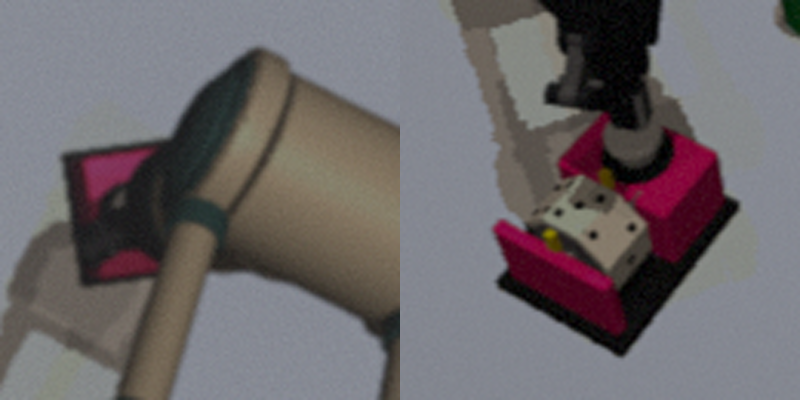

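Three dots are now on top, with two on the front face at (592,235) and (630,228). Two more presses.

>>> servo_tool --pt "0 0 1 0 0 0 1" --pt "0 0 0.8 0 0 0 1" --pt "0 0 0.6 0 0 0 1" --pt "0 0 0.2 0 0 0 1" --pt "0 0 0 0 0 0 1"

```text
clock: 6.8
position: [0.4797, -0.1741, 0.0788]
ee_rot: [0.001, 0.975, 0.223, 0.001]
contact_force: [-3.4, 2.0, 22.5]
width: 0.0004
gripper_force: 11.2
```

>>> servo_tool --pt "0 0 0 0 0 0 1" --pt "0 0 -0.8 0 0 0 1" --pt "0 0 -0.9 0 0 0 1" --pt "0 0 -0.9 0 0 0 1" --pt "0 0 0 0 0 0 1"

```text
clock: 7.3
position: [0.4789, -0.1737, 0.1029]
ee_rot: [0.0, 0.975, 0.222, 0.0]
contact_force: [0.8, 0.9, 0.3]
width: 0.0004
gripper_force: 0.0
```

```bash
python3 look.py 4
```

```text
scene pink_button 0.73 [235.8 241. ] [ 0.4778 -0.1714  0.086 ]
scene pink_index 0.92 [223.  264.9] [ 0.4906 -0.2185  0.074 ]
scene pink_mark 0.55 [210.1 265.9] [ 0.4736 -0.234   0.074 ]
7.7 [ 0.47843916 -0.17340915  0.10190556] [-2.53722837e-04  9.74934742e-01  2.22490629e-01 -3.22053921e-04] -0.0002928479168861518 [0.05476555 0.22790933 1.41298785]
tool delta to button top cm (tip) [0.02530628 0.07807021 0.79049358]
```

View pics/c4.png

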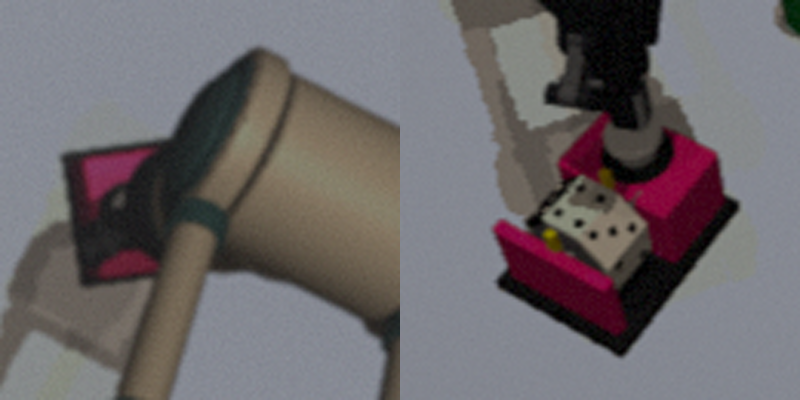

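Four dots are on top, three in front, and the black face is just visible behind at (560,190). One more press, then I lift clear.

>>> servo_tool --pt "0 0 1 0 0 0 1" --pt "0 0 0.8 0 0 0 1" --pt "0 0 0.6 0 0 0 1" --pt "0 0 0.2 0 0 0 1" --pt "0 0 0 0 0 0 1"

```text
clock: 8.2
position: [0.4797, -0.1741, 0.0788]
ee_rot: [0.001, 0.975, 0.223, 0.001]
contact_force: [-3.7, 2.0, 23.0]
width: 0.0002
gripper_force: 11.2
```

>>> servo_tool --pt "0 0 0 0 0 0 1" --pt "0 0 -0.8 0 0 0 1" --pt "0 0 -0.9 0 0 0 1" --pt "0 0 -0.9 0 0 0 1" --pt "0 0 -2 0 0 0 1"

```text
clock: 8.7
position: [0.4769, -0.1727, 0.1211]
ee_rot: [-0.002, 0.975, 0.223, -0.002]
contact_force: [-0.8, -0.1, -0.4]
width: 0.0002
gripper_force: 0.0
```

>>> servo_tool --pt "0 0 -4 0 0 0 1" --pt "-4 0 -4 0 0 0 1" --pt "-4 0 -2 0 0 0 1" --pt "-3 0 0 0 0 0 1" --pt "0 0 0 0 0 0 1"

```text
clock: 9.2
position: [0.3806, -0.2197, 0.2181]
ee_rot: [0.0, 0.975, 0.221, -0.001]
contact_force: [0.6, 1.2, -0.2]
width: -0.0001
gripper_force: 0.0
```

```bash
python3 look.py 5
```

```text
top pink_button 0.69 [416.3 219.1] [ 0.4782 -0.179   0.086 ]
top pink_index 0.77 [439.2 214.8] [ 0.4871 -0.2303  0.074 ]
top pink_mark 0.85 [437.2 214.5] [ 0.4877 -0.2261  0.074 ]
scene pink_button 0.66 [235.9 242.2] [ 0.48   -0.1733  0.086 ]
scene pink_index 0.66 [219.2 265.7] [ 0.4864 -0.2239  0.074 ]
scene pink_mark 0.55 [220.2 268.3] [ 0.4921 -0.2266  0.074 ]
9.6 [ 0.38431355 -0.21882132  0.21720853] [-4.13535647e-04  9.74804894e-01  2.23058731e-01 -2.23588330e-04] -4.1990289617706305e-05 [-0.42353936 -0.21918406  0.10147048]
tool delta to button top cm (tip) [10.47869186  0.09274958 12.31814012]
```

View pics/c5.png

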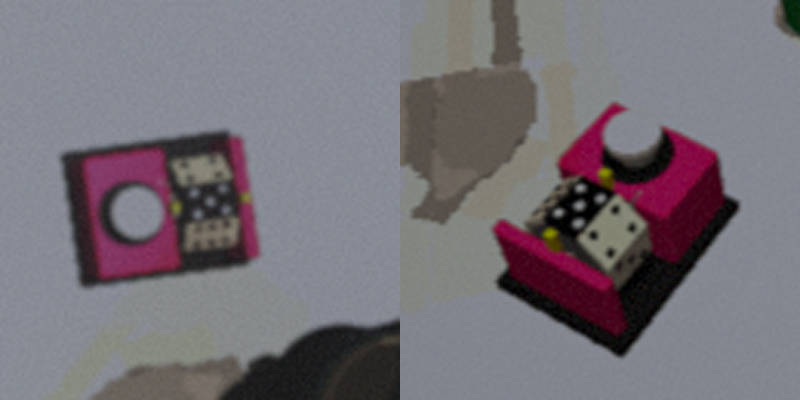

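The black five-dot face is on top between the yellow pointers. In the top crop it is at (210,202) with pointers at (177,208) and (247,198). The button is up and the arm is clear, so I'm handing in.

```bash
python3 -c "
from rig import manip
print(manip.sign_off())"
```

```text
the job is handed in; nothing more can be done
None
```

I handed the job in after four full presses, at about 9.6 s: the last pictures show the pink counter's black face on top between the yellow pointers with the arm clear, I never went near the teal counter, and the hand-in returned no verdict.

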